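# Clear the free hob ring and slide the steamer pot onto it

### The job

Push the squeezed half grapefruit off the hob's free ring and over the worktop's front edge, so that it drops into the food-waste caddy hanging below. Then slide the steel pot with the bamboo steamer on it across to that ring, without lifting or tipping it or shifting the steamer on top, and leave it centred there with its two handles pointing straight left and right along the hob. Let go of it, and leave everything else on the worktop where it is.

Things in the scene. Friction and masses are not known exactly. Their poses are not given: they have to be found in the camera images.
- pot: round stainless pot on one of the hob's two rings, about 0.6 kg, base 164 mm and wall 180 mm across, 105 mm high. Origin: centre of its underside; z up. Two level loop handles stick out along its own +y and -y. At the start it is turned by up to 0.6 rad either way from having its handles square along the hob.
- handle_a (a point): grip point of the pot's handle on its own +y side, 117 mm from the pot's axis, 70 mm above its underside. The handle is flat-sided, 44 mm wide (along the pot's x), 10 mm thick, and reaches from 90 to 135 mm from the axis. Axes as the pot's. The steamer hangs over its root, so to take it across its width the gripper must lean away from the pot, some 35 to 40 degrees.
- handle_b (a point): the same on the pot's -y side.
- steamer: closed bamboo steamer basket with lid, 210 mm across, 91 mm high, about 0.22 kg, standing loose and centred (within 4 mm) on the pot's rim, so 105 to 196 mm above the pot's underside, overhanging the pot's wall by 15 mm. Origin: centre of its underside; z up.
- grapefruit: squeezed half grapefruit, a firm yellow-orange dome lying cut face down on the other ring; 100 mm across (upright side from 6 to 20 mm up), 49 mm high, 0.09 kg. Origin: centre of its cut face. Lies up to 45 mm off the ring's centre.
- hob: two-ring induction hob: black glass 290 mm deep (x) and 590 mm wide (y), its top 4 mm above the worktop. Origin: its centre, at worktop height. Axes: x away from the robot to the worktop's front edge, y along the hob to the left, z up.
- ring_left (a point): centre of the hob's left ring (+y side), on the glass: a thin pale circle of 206 mm inner diameter. The two rings' centres lie 280 mm apart along the hob, midway in its depth. Axes as the hob's.
- ring_right (a point): centre of the hob's right ring (-y side), same size and axes as the left one.
- front_edge (a point): point on the top front edge of the worktop, the side away from the robot; the edge runs straight along world y through this point, at worktop height (z = 0). Beyond it the fruit falls.
- caddy_mouth (a point): centre of the open mouth of the grey food-waste caddy, at its rim, 48 mm below the worktop's top. It hangs on a cabinet door that is slightly ajar, so it may be turned by up to 0.12 rad. The mouth is 192 mm (its x, away from the worktop) by 262 mm (its y, along the edge) inside, the caddy 135 mm deep inside; at its middle the near wall lies 4 to 25 mm under the worktop, behind its edge.
- dough_hook: bystander, loose, leave it alone: coiled steel dough hook lying on the worktop, 165 mm long, 68 mm high. Origin: underside.
- measuring_cups: bystander, loose, leave it alone: nested set of green plastic measuring cups, 84 mm across, 61 mm high, handles to one side. Origin: underside.
- spoon_rest: bystander, loose, leave it alone: blue ceramic spoon rest, 210 mm long, 20 mm high. Origin: underside.
- whisk: bystander, loose, leave it alone: stainless balloon whisk lying down, 310 mm long, 68 mm high. Origin: underside.
- salt_pot: bystander, loose, leave it alone: white ceramic salt pot with oak lid, 82 mm across, 86 mm high, behind the hob's right end. Origin: underside.
- spice_jar: bystander, loose, leave it alone: small amber glass spice jar, 42 mm across, 95 mm high, beside the hob's left end. Origin: underside.
- ramekin: bystander, loose, leave it alone: small white bowl, 90 mm across, 45 mm high. Origin: underside.

How it is judged (in metres and radians):
On the way, in this order (a step that is already met when the one before it is completed fails the run):
1. the half grapefruit lies in the caddy (x of grapefruit in the frame of caddy_mouth between -0.1 and 0.1 m and y of grapefruit in the frame of caddy_mouth between -0.135 and 0.135 m and z of grapefruit in the frame of caddy_mouth between -0.15 and -0.02 m), for 0.3 s.
2. the pot stands centred on the other ring ((horizontal distance between pot and ring_left below 0.02 m or horizontal distance between pot and ring_right below 0.02 m) and distance of pot from where it was at the start of the episode above 0.2 m), for 0.2 s.
At the end, for the whole second after the job is handed in: The half grapefruit rests inside the caddy, below its rim. The pot stands still and upright on the ring that was free, its centre within 20 mm of the ring's centre, its handles within 0.2 rad of the hob's length; the steamer stands level on it, centred within 20 mm (all of step 1 and all of step 2 and linear speed of grapefruit below 0.05 m/s and angle between the y axis of pot and the y axis of ring_left, either way round below 0.2 rad and linear speed of pot below 0.02 m/s and angle between pot's own z axis and vertical below 0.03 rad and horizontal distance between steamer and pot below 0.02 m and angle between steamer's own z axis and vertical below 0.06 rad); the robot touches nothing.
It fails at once if the pot is lifted (underside more than 6 mm off the glass) or tipped by more than 0.08 rad (height (world z) of pot above 0.01 m or angle between pot's own z axis and vertical above 0.08 rad).
It fails at once if the steamer is shifted more than 20 mm off the pot's centre or tipped by more than 0.12 rad (horizontal distance between steamer and pot above 0.02 m or angle between steamer's own z axis and vertical above 0.12 rad).
It fails at once if the grapefruit is picked up instead of pushed (more than 60 mm above the worktop) (height (world z) of grapefruit above 0.06 m).
It fails at once if another thing on the worktop is moved more than 30 mm (distance of any of dough_hook, measuring_cups, spoon_rest, whisk, salt_pot, spice_jar, ramekin from where it was at the start of the episode above 0.03 m).
It also fails if it takes over 59 s, if anything falls off the work surface, if the arm or the gripper's body presses on something with over 40 N, if the wrist force passes 120 N, or if a joint passes its speed limit or range.

### The arm

A 6-joint arm with a two-finger parallel gripper is mounted at the origin on the work surface. World frame = base frame: x ahead of the robot, y to its left, z up, the work surface at z = 0. Lengths are in mm, angles in degrees, forces in N, time in s.
With the tool pointing down it reaches from about 350 to 850 mm from the base axis. Payload 8.1 kg.
Tool frame: the origin (TCP) lies at the very end of the fingers, on their centre line; the grasp point (between the pads) lies 19 mm behind it (tcp_to_grasp is the distance from the TCP to the grasp point, in mm); z points along the fingers, x is the direction in which the jaws open and shut, and the axes are right-handed (so a half turn about z gives the same grasp; the last joint's range is limited). The gripper opens to 85 mm and grips with 20 to 120 N. Pads are 22 mm wide; open, the fingers measure 114 mm over their backs; the gripper's body (76 mm by 85 mm) begins 54 mm behind the grasp point. The pads swing forward as they close: fully open they stand 13 mm farther back than shut.
Start: joints at [71.196, 7.471, 85.268, -0, 87.261, -4.893], TCP at [144.23, 582.411, 208.192] pointing down, gripper open.
Joint ranges: [-169.43, 169.43], [-51.17, 129.36], [1.28, 143.12], [-76.62, 256.62], [0, 156.53], [-152.29, 152.29]. Speed limits (degrees/s): [136.94, 136.94, 159.86, 180, 180, 180].

### API

Orientations are given as [roll, pitch, yaw] about the fixed x, y, z axes, in that order (R = Rz(yaw) Ry(pitch) Rx(roll)).
In Python, from bench import * gives the robot as it stands. The module is installed in compiled form; this text tells all that it offers.
- The arm moves only by the tool apply_moves, never from a script. Its argument "targets" is text: rows parted by semicolons, each of 7 numbers parted by spaces: the turn, a rotation vector about the tool's x, y, z in rad, then the shift along the tool's x, y, z in cm, then the finger opening in cm, from 0 to 8.54. A call has exactly 5 rows; each row is the pose to reach, as a shift and turn from the pose commanded when the call began, along the tool's axes at that moment; what a row does not reach only later rows make up. A row lasts 1/10 s, in which the tool goes at most 50 mm and 8.59 degrees, less where a joint would pass 70% of its speed; a pose out of reach is approached as far as the arm can. A call with a gripper value outside its range is refused whole. The fingers move at their own pace and stop on an object; "force" is the grip in N (left out, the last holds). Time passes only in rows, so rows that repeat a pose let the fingers close, or fill a call up. It gives the time, the measured TCP pose, the force and the opening at its end, in the units of the state.
- sense(): the state, without advancing time (a new reading comes with each control period).
- snapshot(name): name is "scene" or "top" or "wrist"; returns the picture (384x512x3 uint8, red, green, blue); there is no depth.
- camera_model(name): a dict with "fx", "fy", "cx", "cy" (pixels), "position" and "attitude" of the camera in the world; the wrist camera has in their place "T_tool_cam" (4x4, takes a point from camera to tool coordinates, whose origin is the TCP and whose axes are the tool frame's). Camera axes: x right, y up, looking along -z (the intrinsics and any distortion apply to the point x, -y, -z); pixel columns grow to the right and rows downward; lengths in mm; the calibration is good to about 2 mm. A picture is of the moment at which its call begins: read the wrist's pose just before it. camera_model takes no time and is no camera call.
- hand_in(): hands the job in, once; it reports no verdict.
Trained networks look in the newest picture that a camera, given by its name, has taken for a name from the list of things; names that differ only in an ending like _2 or _b are one class to them, and where a whole thing is asked for, a point or a joint stands for the part that bears it (a point fixed in the world has none). Each returns a list of dicts, best first, with "confidence" (0 to 1); they miss things now and then, are a little off and sometimes report something else, mostly with a low value. They report only what shows in the picture. A call takes as long as a camera call.
- recognise(camera, query): "at" ([row, column] in pixels, amid what is visible of it).
- place_of(camera, query): "at" ([row, column] in pixels: a listed point, or the origin of a listed thing).
The state is a dict: "time": time; "joint_pos": joint angles; "qd": joint speeds; "joint_efforts": joint torques, N m; "tool_pos": TCP position; "tcp_rot": TCP orientation; "ft_force": force on the tool from outside, world axes, zero at the start; "wrist_torque": the same for the moment, N m; "finger_gap": finger opening in mm.
Only numpy, scipy, OpenCV 4.12 (cv2) and the standard library are available. Lean on these libraries where they do the work, as an engineer would, in place of code of your own. Each camera call takes 0.05 s, during which the arm holds its last target. There are 200 camera calls.

## Working session

There is one attempt and no reset: what is moved stays moved. The work goes in short steps, Python scripts to look and compute and a tool call to move; the robot and the scene stay as the last step left them, time stands still between calls to the robot, and variables do not carry over. Pictures are saved under pics/ and viewed, about 8 in all and at most 12, crops included, and the job is handed in when it is done.

Besides the shell and the picture viewer there is one more tool, called as a command line: name --argument value ..., lists and objects as JSON in quotes. apply_moves: Moves the arm, as the interface text tells. Its arguments: {"type":"object","properties":{"targets":{"type":"string"},"force":{"type":"number"}},"required":["targets"]}

```bash
mkdir -p pics
cat > h.py <<'E'
from bench import *
import numpy as np, cv2
from scipy.spatial.transform import Rotation as R
def cam(name):
    m=camera_model(name); K=np.array([[m['fx'],0,m['cx']],[0,m['fy'],m['cy']],[0,0,1.]]); return m,K
def att(a):
    a=np.array(a,float)
    if a.shape==(3,3): return a
    return R.from_euler('xyz',a,degrees=True).as_matrix()
def ray(name,rc):
    m,K=cam(name); r,c=rc
    d=np.array([(c-m['cx'])/m['fx'],-(r-m['cy'])/m['fy'],-1.])
    return np.array(m['position'],float),att(m['attitude'])@d
def at_z(name,rc,z):
    p,d=ray(name,rc); return p+d*(z-p[2])/d[2]
def proj(name,P):
    m,K=cam(name); q=(np.atleast_2d(P)-m['position'])@att(m['attitude'])
    return np.c_[m['cy']-m['fy']*q[:,1]/-q[:,2], m['cx']+m['fx']*q[:,0]/-q[:,2]]
E
python3 - <<'E'
from h import *
for n in ('scene','top'):
    print(camera_model(n)); cv2.imwrite(f'pics/{n}0.png',cv2.resize(snapshot(n)[:,:,::-1],None,fx=1.5,fy=1.5))
print(camera_model('wrist'))
for n in ('top','scene'):
  for q,z in [('pot',4),('handle_a',74),('handle_b',74),('steamer',109),('grapefruit',4),('hob',0),('ring_left',4),('ring_right',4),('front_edge',0),('caddy_mouth',-48)]+[(b,0) for b in 'dough_hook measuring_cups spoon_rest whisk salt_pot spice_jar ramekin'.split()]:
    for d in place_of(n,q)[:2]: print(n,q,np.round(d['at']),round(d['confidence'],2),at_z(n,d['at'],z).round())
print(sense())
E
```

```text
{'fx': 401.52199980748986, 'fy': 401.52199980748986, 'cx': 256.3139796910138, 'cy': 190.73410781106134, 'position': array([1653.49705867, -534.22516493,  957.63528725]), 'attitude': array([53.62319773,  0.3756608 , 65.31262512])}
{'fx': 483.5733706727632, 'fy': 483.5733706727632, 'cx': 256.72359337099834, 'cy': 192.8829833254409, 'position': array([ 122.29601239,  -34.70157255, 1912.51145563]), 'attitude': array([ 12.33548613,   0.23240058, -91.41766996])}
{'fx': 307.0518875239456, 'fy': 307.0518875239456, 'cx': 259.53249680553915, 'cy': 193.4805095836884, 'T_tool_cam': array([[ 9.99999963e-01, -2.71082100e-04,  3.61512359e-05,
        -1.81913555e-01],
       [-2.46294709e-04, -9.50144090e-01, -3.11811077e-01,
        -8.03207998e+01],
       [ 1.18875285e-04,  3.11811056e-01, -9.50144121e-01,
        -1.65608856e+02],
       [ 0.00000000e+00,  0.00000000e+00,  0.00000000e+00,
         1.00000000e+00]])}
top handle_a [195. 240.] 0.6 [517.  28.  74.]
top handle_a [197. 180.] 0.43 [514. 260.  74.]
top handle_b [195. 240.] 0.6 [517.  28.  74.]
top handle_b [197. 180.] 0.43 [514. 260.  
[... 1882 characters left out ...]
164. 319.] 0.75 [409. 334.   0.]
{'time': 1.8, 'joint_pos': array([ 7.11950668e+01,  7.47300711e+00,  8.52665665e+01,  6.88915799e-04,
        8.72624552e+01, -4.89206837e+00]), 'qd': array([ 0.04140043, -0.03910435,  0.02811762,  0.06623304, -0.05664131,
       -0.02850181]), 'joint_efforts': array([-1.57083196e-04, -5.69301617e+01, -5.00853109e+01, -2.13120420e-04,
        1.46384678e-03,  2.57206288e-06]), 'tool_pos': array([144.23234756, 582.40959126, 208.18485096]), 'tcp_rot': array([-1.79999141e+02,  1.96271212e-03,  7.60871023e+01]), 'ft_force': array([-0.49092058,  0.4814195 , -0.22068973]), 'wrist_torque': array([0.01188427, 0.05798383, 0.03678588]), 'finger_gap': 85.51846571218643}
```

View images.

View pics/scene0.png

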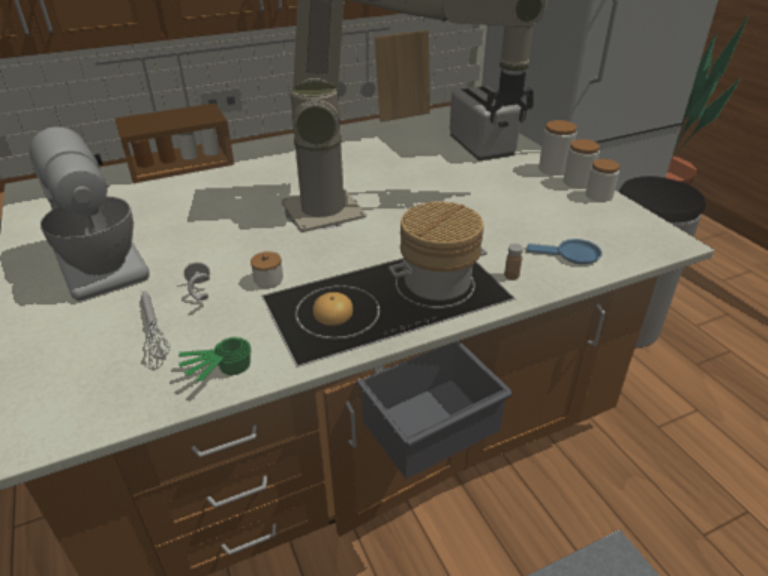

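View pics/top0.png

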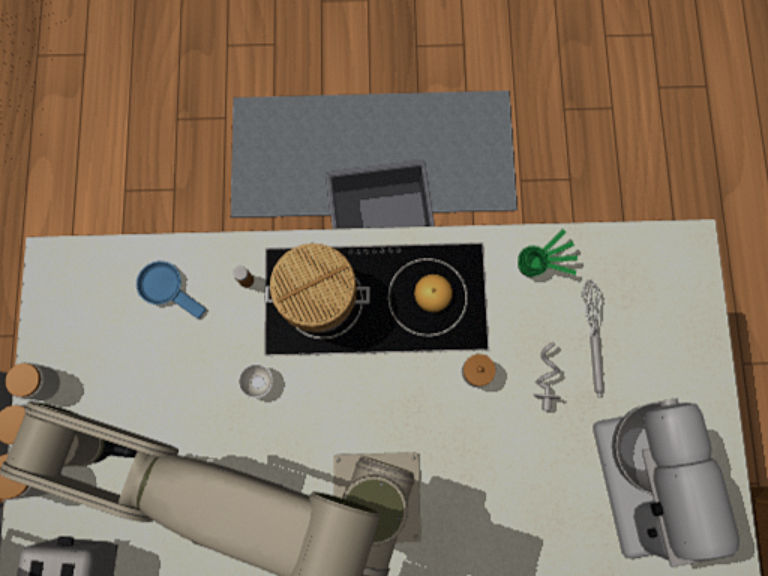

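The scene shows the pot with the steamer on the left ring, and the fruit on the right ring at about (333,309) of the enlarged scene picture. The caddy hangs left of the fruit, at top picture (380,195). Next I move to a look-down pose with the wrist camera.

apply_moves --targets "0 0 0 -2.3 2 -3 5; 0 0 0 -4.5 4 -6 5; 0 0 0 -7 6 -9 5; 0 0 0 -10 8.5 -12.2 5; 0 0 0 -13.5 11.5 -12.2 5"

```text
time: 2.3
tool_pos: [224.5, 424.3, 335.6]
tcp_rot: [179.8, -0.4, 76.2]
ft_force: [0.2, -0.6, -0.5]
finger_gap: 50.2
```

apply_moves --targets "0 0 0 -3.4 2.95 0 5; 0 0 0 -6.8 5.9 0 5; 0 0 0 -10.2 8.85 0 5; 0 0 0 -13.6 11.8 0 5; 0 0 0 -17 14.8 0 5"

```text
time: 2.8
tool_pos: [326.6, 221.5, 330.5]
tcp_rot: [180.0, -0.0, 76.1]
ft_force: [1.5, 1.0, -0.3]
finger_gap: 49.8
```

apply_moves --targets "0 0 -0.05 -3.7 3.2 0 5; 0 0 -0.1 -7.4 6.4 0 5; 0 0 -0.15 -11.1 9.6 0 5; 0 0 -0.2 -14.8 12.8 0 5; 0 0 -0.243 -18.5 16 0 5"

```text
time: 3.3
tool_pos: [437.6, 3.0, 330.6]
tcp_rot: [179.9, -0.0, 90.1]
ft_force: [-0.0, -0.0, 0.2]
finger_gap: 50.1
```

```bash
cat >> h.py <<'E'
def wcam(s):
    m=camera_model('wrist'); T=np.eye(4); T[:3,:3]=R.from_euler('xyz',s['tcp_rot'],degrees=True).as_matrix(); T[:3,3]=s['tool_pos']
    return m,T@m['T_tool_cam']
def wz(s,rc,z):
    m,C=wcam(s); r,c=rc
    d=C[:3,:3]@np.array([(c-m['cx'])/m['fx'],-(r-m['cy'])/m['fy'],-1.]); p=C[:3,3]
    return p+d*(z-p[2])/d[2]
def wproj(s,P):
    m,C=wcam(s); q=(np.atleast_2d(P)-C[:3,3])@C[:3,:3]
    return np.c_[m['cy']-m['fy']*q[:,1]/-q[:,2], m['cx']+m['fx']*q[:,0]/-q[:,2]]
E
python3 - <<'E'
from h import *
s=sense(); im=snapshot('wrist'); cv2.imwrite('pics/w1raw.png',im[:,:,::-1]); np.save('w1.npy',[s['tool_pos'],s['tcp_rot']])
cv2.imwrite('pics/w1.png',cv2.resize(im[:,:,::-1],None,fx=1.5,fy=1.5))
for q,z in [('handle_a',74),('steamer',109),('grapefruit',4),('hob',0),('ring_left',4),('ring_right',4),('front_edge',0),('caddy_mouth',-48)]:
    for d in place_of('wrist',q)[:2]: print(q,np.round(d['at']),round(d['confidence'],2),wz(s,d['at'],z).round())
E
```

```text
handle_a [ 52. 464.] 0.7 [309. 259.  74.]
steamer [215. 363.] 0.71 [515. 144. 109.]
grapefruit [197. 163.] 0.89 [ 525. -161.    4.]
hob [193. 252.] 0.92 [520. -11.   0.]
front_edge [292. 260.] 0.76 [718.   4.   0.]
front_edge [233.  18.] 0.46 [ 596. -426.    0.]
caddy_mouth [313. 247.] 0.57 [806. -23. -48.]
```

View pics/w1.png

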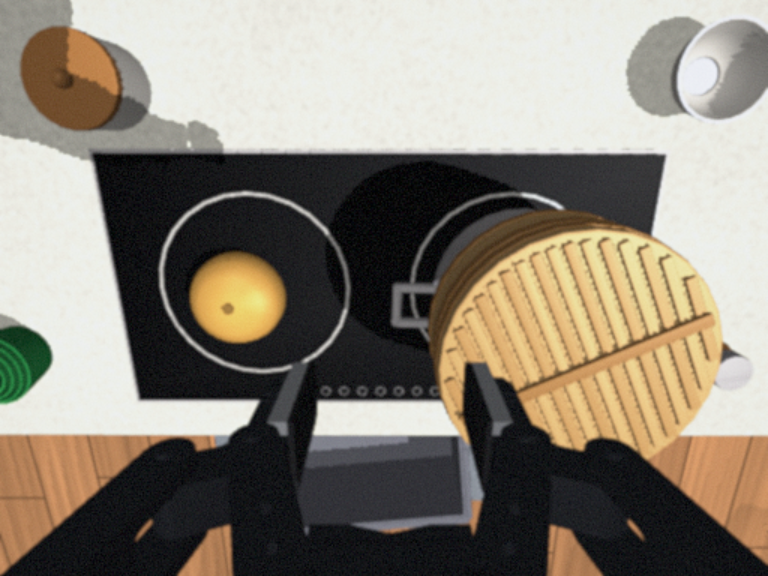

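Run:
```python
from h import *
from scipy.optimize import least_squares
p,r=np.load('w1.npy'); s={'tool_pos':p,'tcp_rot':r}
im=cv2.imread('pics/w1raw.png'); g=im.max(2).astype(int); sat=g-im.min(2)
def ringfit(c0,z=4):
    pts=[]
    for y in range(100,262):
        for x in range(60,460):
            if g[y,x]>110 and sat[y,x]<40:
                w=wz(s,(y,x),z)[:2]; d=np.hypot(*(w-c0))
                if 93<d<118: pts.append(w)
    pts=np.array(pts)
    f=least_squares(lambda v:np.hypot(pts[:,0]-v[0],pts[:,1]-v[1])-v[2],[*c0,104],loss='soft_l1',f_scale=2); return f.x,len(pts),np.sqrt(np.mean(f.fun**2))
print('R',ringfit(np.array([520,-151])))
# hob corners by picture (1.5x)
for n,c,rw in [('BR',94,153),('BL',665,154),('FR',140,399)]:
    print(n,wz(s,(rw/1.5,c/1.5),4).round(1))
for n,c,rw in [('tip1',393,284),('tip2',393,328),('root1',436,284),('root2',432,328)]: print(n,wz(s,(rw/1.5,c/1.5),79).round(1))
print('lid? edge');
for c in (215,380,600): print('front',wz(s,(435/1.5,c/1.5),0).round(1))
for n,c,rw in [('caddyR far',470,525),('inner corner R',463,440)]: print(n,wz(s,(rw/1.5,c/1.5),-48).round(1))
for n,c,rw in [('fruit L',190,298),('fruit R',286,298),('top',238,252),('bot',238,343)]: print(n,wz(s,(rw/1.5,c/1.5),20).round(1))
# caddy via top view (1.5x)
for n,c,rw in [('outer far L',328,175),('outer far R',424,163),('nearR',432,225),('nearL',335,228)]: print('top',n,at_z('top',(rw/1.5,c/1.5),-48).round(1))
```

```text
Traceback (most recent call last):
  File "h.py", line 23, in wz
    m,C=wcam(s); r,c=rc
        ~~~~^^^
  File "h.py", line 20, in wcam
    m=camera_model('wrist'); T=np.eye(4); T[:3,:3]=R.from_euler('xyz',s['tcp_rot'],degrees=True).as_matrix(); T[:3,3]=s['tool_pos']
ValueError: time passes only in moves, steps and waits
```

```bash
cat >> h.py <<'E'
import functools
camera_model=functools.lru_cache(None)(camera_model)
E
cat > m.py <<'E'
from h import *
from scipy.optimize import least_squares
p,r=np.load('w1.npy'); s={'tool_pos':p,'tcp_rot':r}
im=cv2.imread('pics/w1raw.png'); g=im.max(2).astype(int); sat=g-im.min(2)
def ringfit(c0,z=4):
    pts=[]
    for y in range(100,262):
        for x in range(60,460):
            if g[y,x]>110 and sat[y,x]<40:
                w=wz(s,(y,x),z)[:2]; d=np.hypot(*(w-c0))
                if 93<d<118: pts.append(w)
    pts=np.array(pts)
    f=least_squares(lambda v:np.hypot(pts[:,0]-v[0],pts[:,1]-v[1])-v[2],[*c0,104],loss='soft_l1',f_scale=2); return f.x,len(pts),np.sqrt(np.mean(f.fun**2))
print('R',ringfit(np.array([520,-151])))
for n,c,rw in [('BR',94,153),('BL',665,154),('FR',140,399)]:
    print(n,wz(s,(rw/1.5,c/1.5),4).round(1))
for n,c,rw in [('tip1',393,284),('tip2',393,328),('root1',436,284),('root2',432,328)]: print(n,wz(s,(rw/1.5,c/1.5),79).round(1))
for c in (215,380,600): print('front',wz(s,(435/1.5,c/1.5),0).round(1))
for n,c,rw in [('caddyR far',470,525),('inner corner R',463,440)]: print(n,wz(s,(rw/1.5,c/1.5),-48).round(1))
for n,c,rw in [('fruit L',190,298),('fruit R',286,298),('top',238,252),('bot',238,343)]: print(n,wz(s,(rw/1.5,c/1.5),20).round(1))
for n,c,rw in [('outer far L',328,175),('outer far R',424,163),('nearR',432,225),('nearL',335,228)]: print('top',n,at_z('top',(rw/1.5,c/1.5),-48).round(1))
E
python3 m.py
```

```text
R (array([ 515.96996064, -148.34958091,  104.12693204]), 1052, np.float64(1.519626620676401))
BR [ 371.8 -299.8    4. ]
BL [371.5 285.3   4. ]
FR [ 659.6 -300.8    4. ]
tip1 [488.2   6.5  79. ]
tip2 [533.4   6.7  79. ]
root1 [488.1  47.3  79. ]
root2 [533.3  44.9  79. ]
front [ 713.8 -217.1    0. ]
front [713.4  -8.3   0. ]
front [712.7 270.    0. ]
caddyR far [905.6 124.5 -48. ]
inner corner R [755.8 106.2 -48. ]
fruit L [ 523.3 -215.1   20. ]
fruit R [ 523.1 -110.    20. ]
top [ 471.6 -157.4   20. ]
bot [ 577.1 -168.    20. ]
top outer far L [890.6 117.9 -48. ]
top outer far R [ 920.  -158.4  -48. ]
top nearR [ 733.4 -174.2  -48. ]
top nearL [731.7  99.4 -48. ]
```

The wrist picture shows a clean view. The right ring is at world (516,-148). The fruit, at picture (238,298), is at about (522,-162). The handle's outer end, at picture (393,285-328), is square to the hob. The worktop edge is at x≈713. I'll push the fruit with the two open fingers, heading about 32° left of straight ahead.

apply_moves --targets "0 0 -0.1 -4 0.35 2.4 5; 0 0 -0.2 -8 0.7 4.8 5; 0 0 -0.3 -12 1.1 7.2 5; 0 0 -0.4 -16 1.5 9.6 5; 0 0 -0.436 -20 1.8 12 5"

```text
time: 4.25
tool_pos: [455.4, -195.3, 209.7]
tcp_rot: [180.0, 0.0, 115.3]
ft_force: [1.0, 0.9, 0.2]
finger_gap: 50.0
```

apply_moves --targets "0 0 0 0 0 4.5 5; 0 0 0 0 0 9 5; 0 0 0 0 0 13.5 5; 0 0 0 0 0 17 5; 0 0 0 0 0 19.9 5"

```text
time: 4.75
tool_pos: [454.3, -193.2, 9.0]
tcp_rot: [-179.9, -0.1, 115.1]
ft_force: [0.3, 0.2, -0.6]
finger_gap: 49.8
```

apply_moves --targets "0 0 0 0.25 2 0 5; 0 0 0 0.5 4 0 5; 0 0 0 0.75 6 0 5; 0 0 0 1 8 0 5; 0 0 0 1.25 10 0 5"

```text
time: 5.25
tool_pos: [541.4, -139.6, 11.4]
tcp_rot: [180.0, 0.0, 115.1]
ft_force: [-1.0, -0.0, 0.0]
finger_gap: 49.9
```

apply_moves --targets "0 0 0 0.25 2 0 5; 0 0 0 0.45 3.6 0 5; 0 0 0 0.65 5.2 0 5; 0 0 0 0.85 6.6 0 5; 0 0 0 1 8 0 5"

```text
time: 5.75
tool_pos: [609.4, -96.6, 11.5]
tcp_rot: [-180.0, 0.0, 115.1]
ft_force: [-0.4, -0.2, 1.1]
finger_gap: 50.3
```

Run:
```python
from h import *
for n in ('scene',):
    im=snapshot(n)[:,:,::-1]; cv2.imwrite('pics/s2.png',cv2.resize(im[130:330,150:400],None,fx=3,fy=3))
s=sense();print(s['tool_pos'],s['time']); 
for d in place_of('scene','grapefruit')[:2]: print(d, at_z('scene',d['at'],2))
```

```text
[611.02713899 -95.55479472  11.85625122] 5.8
{'at': [223.5, 256.1], 'confidence': 0.69} [653.15559951 -82.13340514   2.        ]
```

View pics/s2.png

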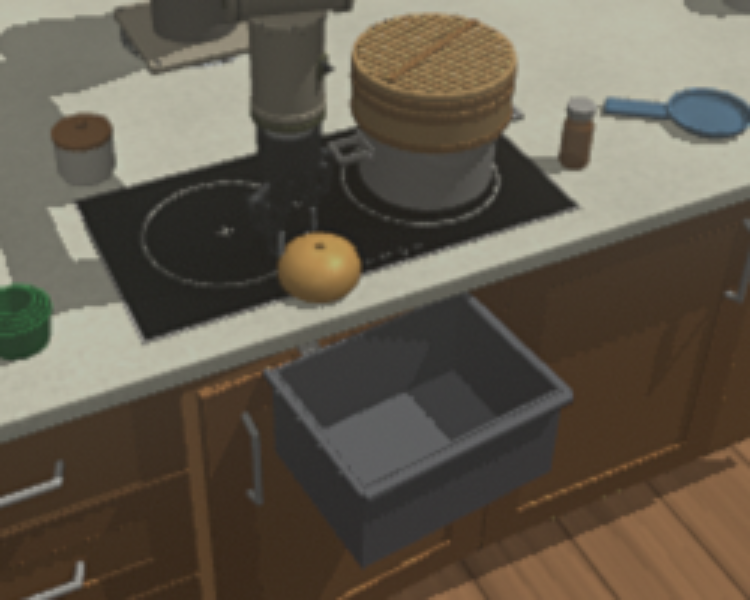

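The fruit is seated between the fingers at crop (320,268), about (657,-77), and heading for the caddy's middle. I keep pushing slowly over the edge.

apply_moves --targets "0 0 0 0.15 1.2 0 5; 0 0 0 0.3 2.4 0 5; 0 0 0 0.45 3.6 0 5; 0 0 0 0.6 4.8 0 5; 0 0 0 0.75 6 0 5"

```text
time: 6.35
tool_pos: [661.1, -65.9, 11.6]
tcp_rot: [180.0, 0.0, 115.0]
ft_force: [-0.5, -0.8, 1.0]
finger_gap: 50.0
```

apply_moves --targets "0 0 0 0.15 1.2 0 5; 0 0 0 0.3 2.4 0 5; 0 0 0 0.4 3.2 0 5; 0 0 0 0.5 4 0 5; 0 0 0 0.5 4 0 5"

```text
time: 6.85
tool_pos: [695.0, -44.2, 11.3]
tcp_rot: [180.0, 0.0, 115.0]
ft_force: [0.4, 0.5, -0.4]
finger_gap: 49.7
```

Run:
```python
from h import *
for n in ('scene',):
    im=snapshot(n)[:,:,::-1]; cv2.imwrite('pics/s3.png',cv2.resize(im[130:330,150:400],None,fx=3,fy=3))
s=sense();print(s['tool_pos'],s['time']); 
for d in place_of('scene','grapefruit')[:2]: print(d, at_z('scene',d['at'],-160))
```

```text
[694.45364932 -44.50862804  11.08878213] 6.9
{'at': [234.4, 279.3], 'confidence': 0.95} [ 585.28926065   52.14897179 -160.        ]
```

View pics/s3.png

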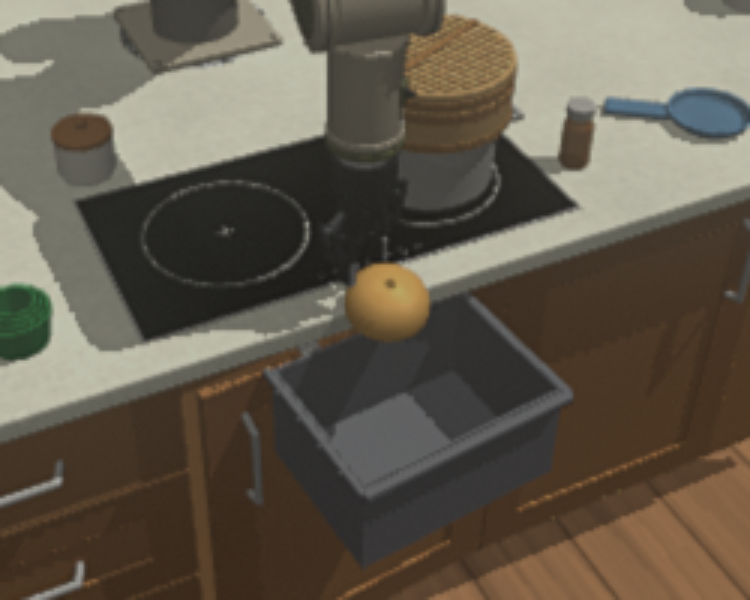

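The fruit hangs on the edge at crop (388,302), tilting over it, so I push a little further.

apply_moves --targets "0 0 0 0 1 0 5; 0 0 0 0 2 0 5; 0 0 0 0 3 0 5; 0 0 0 0 4 0 5; 0 0 0 0 4 0 5"

```text
time: 7.45
tool_pos: [730.6, -27.7, 11.1]
tcp_rot: [180.0, -0.0, 115.0]
ft_force: [-1.2, 0.6, 0.0]
finger_gap: 50.0
```

Run:
```python
from h import *
im=snapshot('scene')[:,:,::-1]; cv2.imwrite('pics/s4.png',cv2.resize(im[130:330,150:400],None,fx=3,fy=3))
s=sense();print(s['tool_pos'],s['time']); 
for d in place_of('scene','grapefruit')[:2]: print(d, at_z('scene',d['at'],-160))
```

```text
[730.10195224 -28.04236963  10.93677488] 7.5
{'at': [292.0, 297.1], 'confidence': 0.66} [ 874.47643444  -27.37325226 -160.        ]
```

View pics/s4.png

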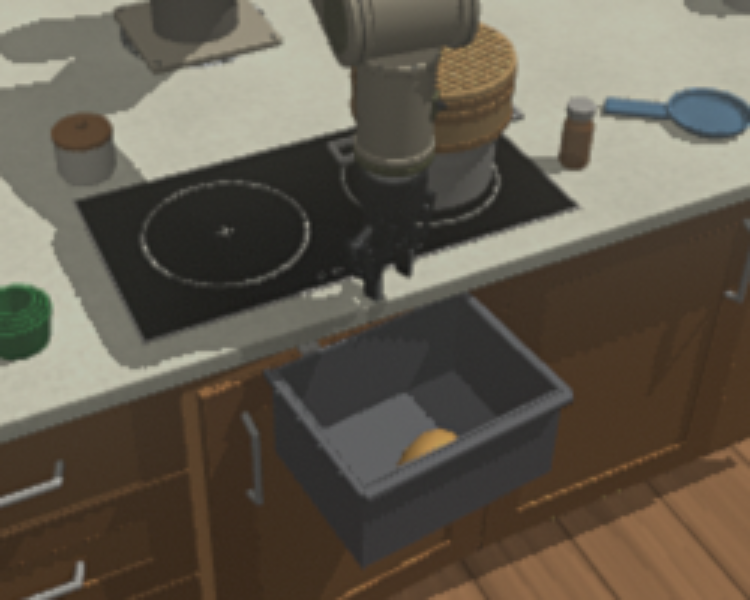

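The fruit lies in the caddy, at crop (432,447), and the free ring is clear. Next I go to a pre-grasp at handle_b, leaning 38° away from the pot with the jaws along x.

```bash
cat > plan.py <<'E'
from h import *
def plan(wps,start=None):
    """wps: list of (pos, rpy or Rotation, rows, gap_cm). Prints calls of 5 rows."""
    if start is None: s=sense(); start=(s['tool_pos'],s['tcp_rot'])
    rot=lambda r: r if isinstance(r,R) else R.from_euler('xyz',r,degrees=True)
    p,q=np.array(start[0],float),rot(start[1]); seq=[]
    for tp,tr,n,g in wps:
        tp=np.array(tp,float); tr=rot(tr); dv=(q.inv()*tr).as_rotvec()
        for i in range(1,n+1): seq.append((p+(tp-p)*i/n, q*R.from_rotvec(dv*i/n), g))
        p,q=tp,tr
    while len(seq)%5: seq.append(seq[-1])
    p,q=np.array(start[0],float),rot(start[1])
    for k in range(0,len(seq),5):
        rows=[]
        for a,b,g in seq[k:k+5]:
            v=(q.inv()*b).as_rotvec(); d=q.inv().apply(a-p)/10
            rows.append(' '.join(f'{x:.3g}' for x in [*np.round(v,3),*np.round(d,2),g]))
        print('; '.join(rows)); p,q=seq[k+4][:2]
E
python3 - <<'E'
from plan import *
plan([((690,-60,90),(180,0,115),2,6),((560,-80,230),(-162,0,58),8,7),((511,-29,140),(-142,0,0),10,8)])
E
```

```text
-0 -0 -0 -0.6 -2.48 -3.96 6; -0.001 -0 -0 -1.2 -4.95 -7.91 6; 0.035 0.019 0.123 -0.74 -6.53 -9.66 7; 0.071 0.039 0.246 -0.28 -8.11 -11.4 7; 0.107 0.058 0.37 0.18 -9.69 -13.2 7
0.036 0.02 0.123 -0.08 -1.83 -1.55 7; 0.072 0.039 0.247 -0.16 -3.66 -3.1 7; 0.108 0.059 0.37 -0.24 -5.49 -4.66 7; 0.144 0.078 0.493 -0.32 -7.32 -6.21 7; 0.18 0.098 0.616 -0.4 -9.15 -7.76 7
0.032 0.048 0.09 0.17 -0.37 1.07 8; 0.064 0.095 0.18 0.35 -0.75 2.14 8; 0.096 0.143 0.269 0.52 -1.12 3.2 8; 0.127 0.191 0.359 0.69 -1.5 4.27 8; 0.159 0.239 0.449 0.86 -1.87 5.34 8
0.032 0.048 0.09 -0.22 -0.19 1.11 8; 0.064 0.095 0.18 -0.44 -0.37 2.22 8; 0.096 0.143 0.269 -0.67 -0.56 3.32 8; 0.127 0.191 0.359 -0.89 -0.74 4.43 8; 0.159 0.239 0.449 -1.11 -0.93 5.54 8
```

apply_moves --targets "0 0 0 -0.6 -2.5 -4 6; 0 0 0 -1.2 -5 -7.9 6; 0.035 0.02 0.12 -0.7 -6.5 -9.7 7; 0.07 0.04 0.245 -0.3 -8.1 -11.4 7; 0.107 0.058 0.37 0.2 -9.7 -13.2 7"

```text
time: 8.05
tool_pos: [640.2, -67.7, 144.3]
tcp_rot: [-173.3, -2.1, 93.3]
ft_force: [0.4, 0.6, 0.4]
finger_gap: 69.8
```

apply_moves --targets "0.035 0.02 0.123 -0.1 -1.8 -1.6 7; 0.07 0.04 0.247 -0.2 -3.7 -3.1 7; 0.108 0.06 0.37 -0.25 -5.5 -4.7 7; 0.144 0.078 0.493 -0.3 -7.3 -6.2 7; 0.18 0.098 0.616 -0.4 -9.2 -7.8 7"

```text
time: 8.55
tool_pos: [558.5, -79.8, 231.6]
tcp_rot: [-161.9, 0.0, 57.7]
ft_force: [-0.0, -0.0, 0.2]
finger_gap: 69.9
```

apply_moves --targets "0.032 0.048 0.09 0.2 -0.4 1.1 8; 0.064 0.095 0.18 0.35 -0.75 2.1 8; 0.096 0.143 0.269 0.5 -1.1 3.2 8; 0.127 0.191 0.359 0.7 -1.5 4.3 8; 0.159 0.239 0.449 0.9 -1.9 5.3 8"

```text
time: 9.05
tool_pos: [534.6, -53.8, 186.0]
tcp_rot: [-151.9, -2.6, 28.7]
ft_force: [0.7, -0.1, 0.6]
finger_gap: 79.9
```

apply_moves --targets "0.032 0.048 0.09 -0.2 -0.2 1.1 8; 0.064 0.095 0.18 -0.4 -0.4 2.2 8; 0.096 0.143 0.269 -0.7 -0.6 3.3 8; 0.127 0.191 0.359 -0.9 -0.7 4.4 8; 0.159 0.239 0.449 -1.1 -0.9 5.5 8"

```text
time: 9.55
tool_pos: [510.5, -28.7, 141.2]
tcp_rot: [-142.0, -0.0, -0.3]
ft_force: [-0.5, -0.2, 0.2]
finger_gap: 79.9
```

Run:
```python
from plan import *
s=sense(); im=snapshot('wrist'); print(s['tool_pos'],s['tcp_rot'],s['joint_pos'].round(),s['time'])
v=cv2.resize(im[:,:,::-1],None,fx=1.5,fy=1.5)
# predicted handle outline (top face z=79), steamer/pot circle
for x,y in [(489,7),(533,7),(489,45),(533,45)]:
    r,c=wproj(s,[x,y,79])[0]*1.5; cv2.circle(v,(int(c),int(r)),3,(0,0,255),-1)
cv2.imwrite('pics/w5.png',v); cv2.imwrite('pics/w5raw.png',im[:,:,::-1]); np.save('w5.npy',[s['tool_pos'],s['tcp_rot']])
for d in place_of('wrist','handle_b')[:3]: print(d, wz(s,d['at'],74))
```

```text
[510.50782413 -28.70565587 141.1696188 ] [-1.41950110e+02 -4.13560219e-02 -2.93738611e-01] [-33.  11.  98.  31.  94. -37.] 9.55
{'at': [189.1, 263.0], 'confidence': 0.69} [513.46815709  25.32517907  74.        ]
```

View pics/w5.png

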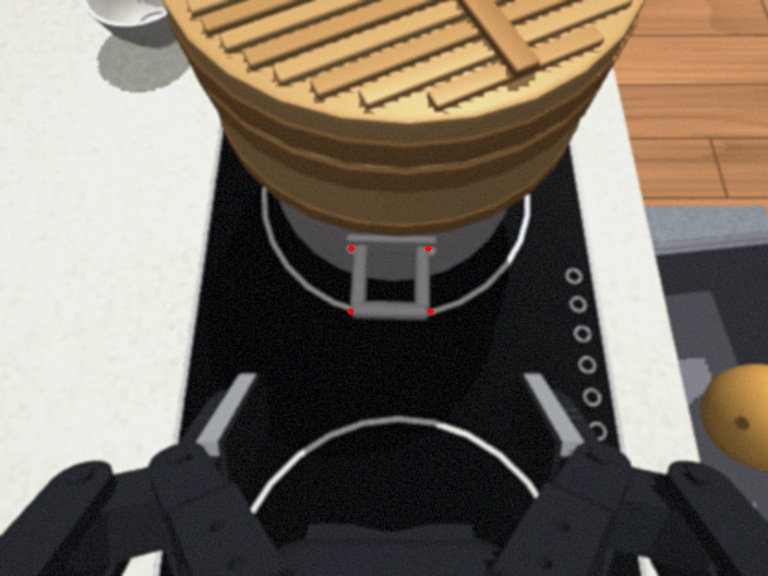

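The predicted handle corners (red dots) match the handle at picture (350-430, 245-317), so the estimate holds and the pot's yaw is about 0. I approach along the tool axis and grip.

apply_moves --targets "0 0 0 0 0.05 3 8; 0 0 0 0 0.1 6 8; 0 0 0 0.05 0.15 8 8; 0 0 0 0.05 0.15 9.5 8; 0 0 0 0.05 0.15 10 8" --force 60

```text
time: 10.15
tool_pos: [511.3, 32.7, 61.3]
tcp_rot: [-142.0, -0.1, 0.1]
ft_force: [-0.4, 0.2, -0.8]
finger_gap: 79.8
```

apply_moves --targets "0 0 0 0 0 0 7; 0 0 0 0 0 0 6; 0 0 0 0 0 0 5; 0 0 0 0 0 0 4; 0 0 0 0 0 0 3.5" --force 60

```text
time: 10.65
tool_pos: [512.6, 30.6, 63.3]
tcp_rot: [-142.1, -0.2, -0.0]
ft_force: [-4.0, -5.4, 7.6]
finger_gap: 36.1
```

Run:
```python
from plan import *
s=sense(); im=snapshot('wrist'); print({k:np.round(v,2) for k,v in s.items()})
cv2.imwrite('pics/w6.png',cv2.resize(im[:,:,::-1],None,fx=1.5,fy=1.5)); cv2.imwrite('pics/w6raw.png',im[:,:,::-1])
```

```text
{'time': np.float64(10.65), 'joint_pos': array([-27.43,  13.43, 103.78,  33.38,  83.62, -37.55]), 'qd': array([-0.12,  0.02,  0.02, -0.08,  0.02, -0.01]), 'joint_efforts': array([ 2.760e+00, -4.866e+01, -3.752e+01,  4.170e+00,  1.440e+00,
       -1.000e-02]), 'tool_pos': array([512.61,  30.57,  63.28]), 'tcp_rot': array([-1.4208e+02, -2.0000e-01, -2.0000e-02]), 'ft_force': array([-4.  , -5.38,  7.61]), 'wrist_torque': array([-0.23,  0.49,  0.37]), 'finger_gap': np.float64(36.08)}
```

View pics/w6.png

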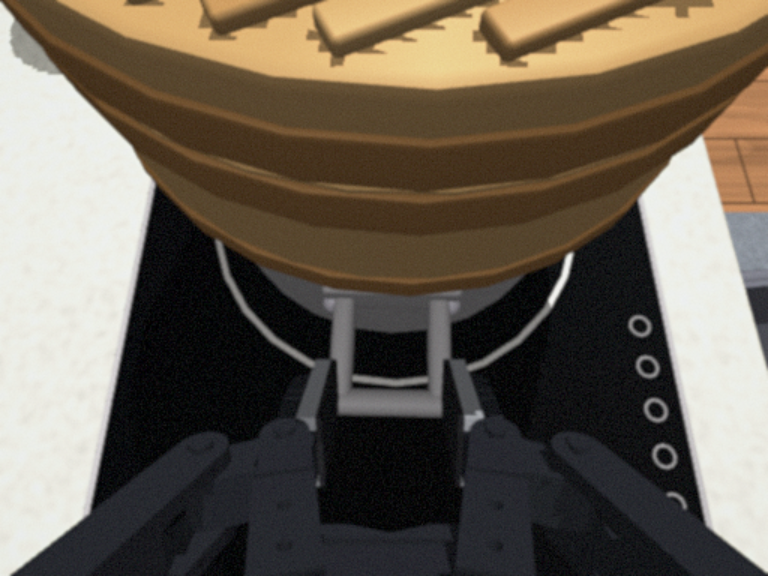

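The jaws enclose the handle end at picture (338-442, 400), with a 9 N push along the tool axis from the pads swinging forward. I relieve some of that push and check that the grip is force-limited.

apply_moves --targets "0 0 0 0 0 -0.1 3; 0 0 0 0 0 -0.15 2.5; 0 0 0 0 0 -0.15 2.5; 0 0 0 0 0 -0.15 2.5; 0 0 0 0 0 -0.15 2.5" --force 60

```text
time: 11.2
tool_pos: [513.0, 30.6, 65.1]
tcp_rot: [-142.0, -0.2, -0.0]
ft_force: [-0.9, 1.5, 9.8]
finger_gap: 25.2
```

Run:
```python
from plan import *
s=sense(); im=snapshot('wrist'); print(s['tool_pos'],s['finger_gap'],s['ft_force'])
a=snapshot('scene')
w=cv2.resize(im[150:330,150:350,::-1],None,fx=3,fy=3)[:,:,:]; b=cv2.resize(a[130:220,230:330,::-1],None,fx=2,fy=2)
c=np.zeros((540,800,3),np.uint8); c[:540,:600]=w; c[:180,600:800]=b; cv2.imwrite('pics/w7.png',c)
```

```text
[513.04521688  30.64255078  65.1231255 ] 25.152669139908134 [-0.91153161  1.48283654  9.76561135]
```

View pics/w7.png

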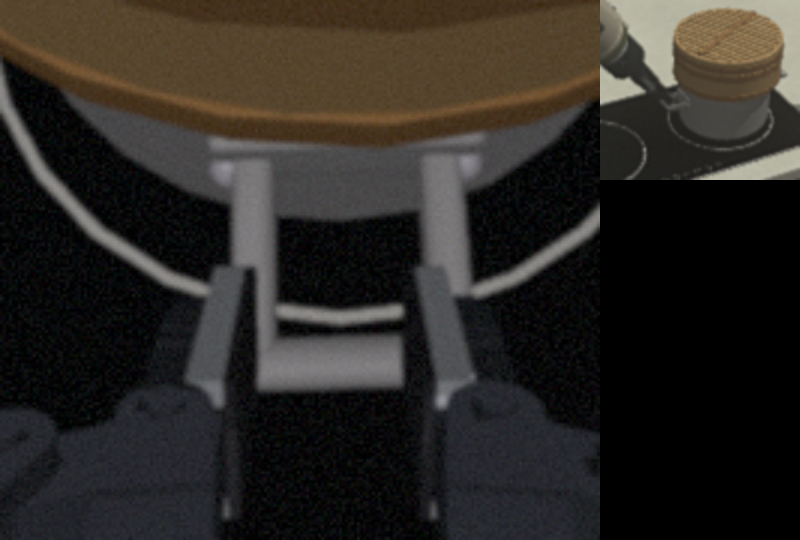

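The fingers rode up onto the top of the handle because the pads sit further back when open. I retract, reopen, recheck the handle and then go deeper.

apply_moves --targets "0 0 0 0 0 -1.5 2.5; 0 0 0 0 0 -4 5; 0 0 0 0 0 -6 8; 0 0 0 0 0 -6 8; 0 0 0 0 0 -6 8"

```text
time: 11.8
tool_pos: [512.1, -6.7, 110.6]
tcp_rot: [-142.1, -0.1, -0.1]
ft_force: [-0.4, -0.2, 0.3]
finger_gap: 79.2
```

Run:
```python
from plan import *
s=sense(); im=snapshot('wrist'); print(s['tool_pos'],s['tcp_rot'],s['finger_gap'])
v=cv2.resize(im[:,:,::-1],None,fx=1.5,fy=1.5)
for x,y in [(489,7),(533,7),(489,45),(533,45)]:
    r,c=wproj(s,[x,y,79])[0]*1.5; cv2.circle(v,(int(c),int(r)),3,(0,0,255),-1)
cv2.imwrite('pics/w8.png',v)
for d in place_of('wrist','handle_b')[:3]: print(d, wz(s,d['at'],74))
```

```text
[512.09809388  -6.67144199 110.62511097] [-1.42052544e+02 -1.48580773e-01 -5.98797833e-02] 79.215749958541
{'at': [206.5, 266.7], 'confidence': 0.57} [517.168704    22.03297687  74.        ]
```

View pics/w8.png

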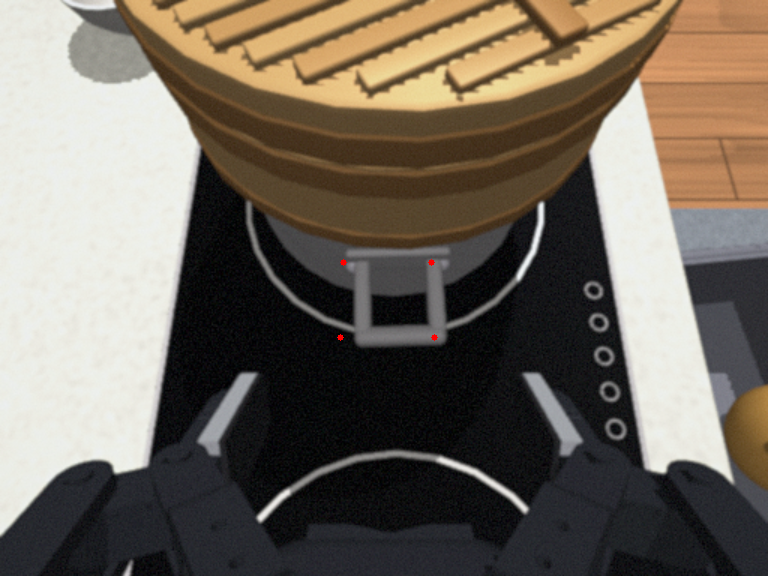

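The handle has shifted about 6 mm in +x (picture tip 355-446, row 337) and the rest is unchanged. I regrip 10 mm deeper, re-centred at x≈517.

apply_moves --targets "0 -0.008 -0.01 0.55 0.3 1.5 8; 0 -0.016 -0.02 0.55 0.3 4 8; 0 -0.016 -0.02 0.55 0.3 5.5 8; 0 -0.016 -0.02 0.55 0.3 6.5 8; 0 -0.016 -0.02 0.55 0.3 7 8"

```text
time: 12.4
tool_pos: [516.3, 35.8, 52.3]
tcp_rot: [-142.0, 0.0, 1.5]
ft_force: [-0.0, -0.3, 0.6]
finger_gap: 79.8
```

apply_moves --targets "0 0 0 0 0 0 7.5; 0 0 0 0 0 0 6.5; 0 0 0 0 0 0 5.5; 0 0 0 0 0 0 4.5; 0 0 0 0 0 0 4" --force 40

```text
time: 12.9
tool_pos: [517.8, 33.9, 54.2]
tcp_rot: [-142.1, -0.1, 1.5]
ft_force: [-2.2, -2.9, 5.8]
finger_gap: 43.0
```

apply_moves --targets "0 0 0 0 0 0 3; 0 0 0 0 0 0 3; 0 0 0 0 0 -0.1 3; 0 0 0 0 0 -0.15 3; 0 0 0 0 0 -0.15 3" --force 60

```text
time: 13.4
tool_pos: [517.3, 33.7, 54.4]
tcp_rot: [-142.0, -0.1, 1.4]
ft_force: [0.2, 0.6, -1.0]
finger_gap: 41.9
```

The grip holds (gap 42 mm, small forces), so I start sliding toward -y, gently at first.

apply_moves --targets "0 0 0 0 0.16 -0.12 3; 0 0 0 -0.01 0.47 -0.37 3; 0 0 0 -0.03 0.95 -0.74 3; 0 0 0 -0.05 1.58 -1.23 3; 0 0 0 -0.07 2.29 -1.79 3"

```text
time: 13.9
tool_pos: [517.2, 4.0, 54.4]
tcp_rot: [-142.0, -0.1, 1.5]
ft_force: [0.2, 2.5, -3.0]
finger_gap: 42.1
```

apply_moves --targets "0 0 0 -0.02 0.79 -0.62 3; 0 0 0 -0.05 1.58 -1.23 3; 0 0 0 -0.07 2.36 -1.85 3; 0 0 0 -0.1 3.15 -2.46 3; 0 0 0 -0.12 3.94 -3.08 3"

```text
time: 14.4
tool_pos: [517.4, -46.3, 54.6]
tcp_rot: [-142.0, -0.1, 1.5]
ft_force: [0.1, 2.5, -2.7]
finger_gap: 42.2
```

Run:
```python
from plan import *
s=sense(); im=snapshot('wrist'); print(s['tool_pos'],s['tcp_rot'],s['finger_gap'],s['ft_force'],s['wrist_torque'])
a=snapshot('scene')
c=np.hstack([cv2.resize(im[:,:,::-1],(400,300)),cv2.resize(a[130:280,180:380,::-1],(400,300))]); cv2.imwrite('pics/w9.png',c)
for n in('scene','top'):
  snapshot(n)
  for q,z in (('steamer',109),('pot',4),('handle_b',74)):
    for d in place_of(n,q)[:2]: print(n,q,d['confidence'],at_z(n,d['at'],z))
```

```text
[517.44994229 -46.320149    54.58713333] [-1.42011901e+02 -7.45856456e-02  1.45191117e+00] 42.234430227216656 [ 0.06341891  2.46567897 -2.6785573 ] [-0.34956558 -0.11331451  0.02031977]
scene steamer 0.69 [513.89574226  49.42092345 109.        ]
scene pot 0.84 [519.48276692  66.79287304   4.        ]
scene handle_b 0.97 [489.8820983  180.14683398  74.        ]
scene handle_b 0.89 [531.06782736 -70.78667894  74.        ]
top steamer 0.6 [519.22924611  61.81410591 109.        ]
top pot 0.35 [313.91830085 299.00329128   4.        ]
top handle_b 0.63 [509.44197146 188.25625088  74.        ]
top handle_b 0.43 [532.01118218 -49.36859792  74.        ]
```

View pics/w9.png

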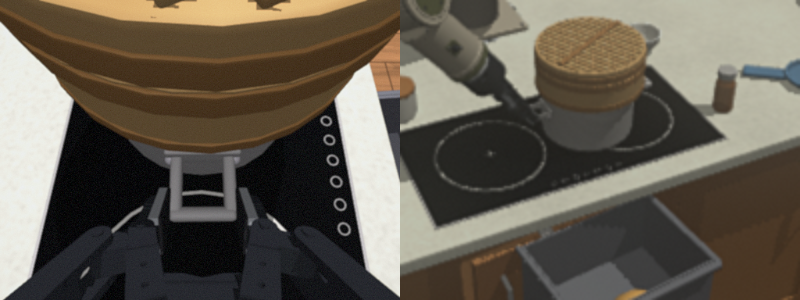

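Pot, steamer and grip move together cleanly: the handle sits between the pads in the left view and the steamer is centred in the right view. I continue.

apply_moves --targets "0 0 0 -0.02 0.79 -0.62 3; 0 0 0 -0.05 1.58 -1.23 3; 0 0 0 -0.07 2.36 -1.85 3; 0 0 0 -0.1 3.15 -2.46 3; 0 0 0 -0.12 3.94 -3.08 3"

```text
time: 15.4
tool_pos: [517.4, -96.3, 54.5]
tcp_rot: [-142.0, -0.1, 1.4]
ft_force: [0.1, 3.2, -3.8]
finger_gap: 42.0
```

apply_moves --targets "0 0 0 -0.02 0.79 -0.62 3; 0 0 0 -0.05 1.58 -1.23 3; 0 0 0 -0.07 2.36 -1.85 3; 0 0 0 -0.1 3.15 -2.46 3; 0 0 0 -0.12 3.94 -3.08 3"

```text
time: 15.9
tool_pos: [517.6, -146.2, 54.6]
tcp_rot: [-142.0, -0.1, 1.5]
ft_force: [0.5, 2.5, -4.1]
finger_gap: 41.7
```

apply_moves --targets "0 0 0 -0.02 0.79 -0.62 3; 0 0 0 -0.05 1.58 -1.23 3; 0 0 0 -0.07 2.36 -1.85 3; 0 0 0 -0.1 3.15 -2.46 3; 0 0 0 -0.12 3.94 -3.08 3"

```text
time: 16.4
tool_pos: [517.7, -196.2, 54.7]
tcp_rot: [-142.0, -0.1, 1.5]
ft_force: [0.1, 2.2, -3.6]
finger_gap: 41.8
```

apply_moves --targets "0 0 0 -0.02 0.79 -0.62 3; 0 0 0 -0.05 1.58 -1.23 3; 0 0 0 -0.07 2.29 -1.79 3; 0 0 0 -0.09 2.84 -2.22 3; 0 0 0 -0.1 3.15 -2.46 3"

```text
time: 16.9
tool_pos: [517.7, -236.2, 54.6]
tcp_rot: [-142.0, -0.1, 1.4]
ft_force: [0.3, 2.4, -3.3]
finger_gap: 42.0
```

```bash
cat > chk.py <<'E'
from plan import *
s=sense(); print(s['time'],s['tool_pos'],s['tcp_rot'],s['finger_gap'],s['ft_force'])
for n in('scene','top'):
  a=snapshot(n); cv2.imwrite(f'pics/chk_{n}.png',a[:,:,::-1])
  for q,z in (('steamer',109),('pot',4),('handle_b',74)):
    for d in place_of(n,q)[:2]: print(n,q,round(d['confidence'],2),np.round(d['at']),at_z(n,d['at'],z).round(1))
E
python3 chk.py
```

```text
16.9 [ 517.73258273 -236.194512     54.63701102] [-1.42020519e+02 -7.81427250e-02  1.44169520e+00] 41.969849717410405 [ 0.25939269  2.43340831 -3.28608278]
scene steamer 0.56 [182. 229.] [ 513.4 -127.5  109. ]
scene pot 0.65 [206. 230.] [ 522.8 -132.8    4. ]
scene handle_b 0.96 [181. 255.] [501.8 -16.7  74. ]
scene handle_b 0.55 [202. 199.] [ 534.  -250.5   74. ]
top steamer 0.51 [124. 255.] [795.9 -37.3 109. ]
top steamer 0.24 [198. 250.] [496.3 -10.6 109. ]
top pot 0.57 [255. 172.] [299.1 301.2   4. ]
top handle_b 0.57 [198. 248.] [505.   -2.4  74. ]
top handle_b 0.41 [190. 312.] [ 529.5 -254.2   74. ]
```

apply_moves --targets "0 0.007 0.009 -0.1 0.3 -0.25 3; 0 0.015 0.019 -0.25 0.65 -0.5 3; 0 0.022 0.028 -0.4 1 -0.78 3; 0 0.03 0.038 -0.5 1.3 -1.02 3; 0 0.037 0.047 -0.6 1.57 -1.23 3"

```text
time: 17.8
tool_pos: [511.9, -255.8, 54.5]
tcp_rot: [-142.0, -0.1, -2.0]
ft_force: [0.3, 2.2, -3.4]
finger_gap: 42.1
```

```bash
cat > meas.py <<'E'
from plan import *
for n in ('top','scene'):
    im=cv2.imread(f'pics/chk_{n}.png')
    # rectify handle_a region on plane z=79, 1 px = 0.5 mm ; x 450..580, y -60..40
    xs=np.arange(450,580,.5); ys=np.arange(-70,40,.5)
    X,Y=np.meshgrid(xs,ys,indexing='ij'); P=np.c_[X.ravel(),Y.ravel(),np.full(X.size,79.)]
    rc=proj(n,P).astype(np.float32).reshape(*X.shape,2)
    rec=cv2.remap(im,rc[...,1],rc[...,0],cv2.INTER_LINEAR); np.save(f'rec_{n}.npy',rec)
    g=rec.astype(int); mx=g.max(2); sat=mx-g.min(2); print(n)
    for i in range(0,len(xs),10): print(int(xs[i]),' '.join('%3d'%v if t<40 else '  *' for v,t in zip(mx[i,::8],sat[i,::8])))
    # steamer lid: tan pixels
    hsv=cv2.cvtColor(im,cv2.COLOR_BGR2HSV); m=cv2.inRange(hsv,(8,70,60),(25,255,255))
    k,l,st,ce=cv2.connectedComponentsWithStats(m)
    for j in np.argsort(-st[1:,4])[:3]+1: print(st[j],ce[j])
E
python3 chk.py; python3 meas.py
```

```text
17.8 [ 511.88086574 -255.76034876   54.51130549] [-1.41983540e+02 -6.38368365e-02 -2.03154845e+00] 42.058417846270025 [ 0.27601434  2.17464299 -3.3729118 ]
scene steamer 0.66 [182. 223.] [ 503.7 -146.5  109. ]
scene pot 0.59 [209. 224.] [ 526.8 -157.1    4. ]
scene handle_b 0.92 [184. 252.] [513.2 -34.5  74. ]
scene handle_b 0.79 [204. 195.] [ 541.1 -270.7   74. ]
top steamer 0.61 [189. 285.] [ 529.2 -144.5  109. ]
top handle_b 0.55 [193. 255.] [522.5 -30.4  74. ]
top handle_b 0.49 [191. 314.] [ 527.8 -261.9   74. ]
top
450  13  36 100  99  27  12  19  19  19  19  18  18  20  19  19  19  19  21  19  22  18  19  20  21  19  17  36 106
455  65  23  38  88  83  33  16  17  18  20  22  21  20  17  18  18  18  19  17  21  21  20  21  20  18  29  83 104
460   *  64  19  64 137  82   8  14  21  21  18  18  17  21  21  16  22  26  20  21  21  20  19  20  20  60  92  52
465   *   *  48  45 104 108  34  15  16  19  20  23  21  20  19  21  22  24  14  17  20  18  22  18  33 112 103  15
470   *   *   *  53  42 104  44  14  16  20  20  20  22  22  22  18  21  19  18  20  17  20  18  21  53 102  8
[... 5096 characters left out ...]
  41  40  41  41  61 101  92  49  40  41  43  45  44  44  44  45  44
560  66  55  41  39  40  40  40  40  40  40  41  41  41  41  47  85 121  52  38  42  43  43  44  44  44  43  44  44
565  46  39  39  39  40  41  41  41  40  42  42  41  40  41  70 115  78  43  40  42  43  43  43  43  44  44  44  43
570  39  40  40  40  40  41  41  41  41  41  42  42  41  51  94 112  50  38  40  41  42  43  43  42  44  43  44  44
575  38  39  40  39  41  40  40  40  42  41  42  40  40  62 101  62  40  39  41  42  42  41  42  43  42  42  43  44
[    0     0   512   384 66947] [330.69507222 284.36694699]
[  20    0  143   36 3794] [86.30600949 14.21613073]
[ 194  150   59   52 2565] [222.88148148 175.19883041]
```

Handle_a's tip is measured at (518,-16). With handle_b gripped at x≈512, the pot is centred at about (515,-150) with yaw ≈ -0.03 rad, within a few mm of the ring centre (516,-148). I release.

apply_moves --targets "0 0 0 0 0 0.05 4.2; 0 0 0 0 0 0.05 4.6; 0 0 0 0 0 0.05 5.5; 0 0 0 0 0 0.05 7; 0 0 0 0 0 0.05 8" --force 20

```text
time: 18.7
tool_pos: [512.4, -255.0, 54.4]
tcp_rot: [-142.0, -0.1, -2.0]
ft_force: [-1.0, -0.1, -0.3]
finger_gap: 79.5
```

apply_moves --targets "0 0 0 0 0 0 8.2; 0 0 0 0 0 -0.5 8.2; 0 0 0 0 0 -2 8.2; 0 0 0 0 0 -4 8.2; 0 0 0 0 0 -6.5 8.2"

```text
time: 19.2
tool_pos: [510.6, -295.7, 106.6]
tcp_rot: [-142.0, -0.1, -2.0]
ft_force: [-0.3, -0.6, -0.1]
finger_gap: 82.0
```

apply_moves --targets "0 0 0 0 0 -4 8.2; 0 0 0 0 0 -8 8.2; 0 0 0 0 0 -11 8.2; 0 0 0 0 0 -12 8.2; 0 0 0 0 0 -12 8.2"

```text
time: 19.7
tool_pos: [508.3, -370.7, 201.6]
tcp_rot: [-142.2, -0.2, -2.0]
ft_force: [0.6, -0.3, -0.2]
finger_gap: 82.1
```

```bash
python3 chk.py
python3 - <<'E'
from plan import *
s=sense(); w=snapshot('wrist')
for d in place_of('wrist','handle_b')[:2]+place_of('wrist','steamer')[:1]: print('wrist',d,wz(s,d['at'],74),wz(s,d['at'],109))
for n in('scene','top'):
    im=cv2.imread(f'pics/chk_{n}.png'); m=cv2.inRange(cv2.cvtColor(im,cv2.COLOR_BGR2HSV),(8,70,60),(25,255,255)); k,l,st,ce=cv2.connectedComponentsWithStats(m)
    for j in range(1,k):
        if 1500<st[j,4]<3300: print(n,st[j],at_z(n,ce[j][::-1],165 if n=='scene' else 190).round())
    p=proj(n,[[516+82*np.cos(t),-148.3+82*np.sin(t),4] for t in np.arange(0,6.3,.1)])
a=cv2.imread('pics/chk_scene.png')[130:330,150:350]; 
v=w[:,:,::-1].copy()
for x,y in [(493,-283.3),(537,-283.3),(493,-245),(537,-245)]:
    r,c=wproj(s,[x,y,79])[0]; cv2.circle(v,(int(c),int(r)),2,(0,0,255),-1)
cv2.imwrite('pics/fin.png',np.hstack([cv2.resize(a,(400,400)),cv2.resize(v,(400,400))]))
E
```

```text
19.7 [ 508.34823091 -370.71472558  201.63566248] [-142.16981662   -0.21363608   -2.03255456] 82.06181888302396 [ 0.56667441 -0.28782815 -0.2430584 ]
scene steamer 0.88 [188. 222.] [ 536.2 -162.7  109. ]
scene pot 0.94 [210. 225.] [ 534.9 -155.4    4. ]
scene handle_b 0.87 [204. 195.] [ 539.  -267.1   74. ]
scene handle_b 0.66 [182. 252.] [504.9 -32.   74. ]
top steamer 0.94 [190. 285.] [ 523.7 -143.9  109. ]
top steamer 0.19 [187. 109.] [554.3 528.3 109. ]
top handle_b 0.53 [189. 317.] [ 532.3 -271.1   74. ]
top handle_b 0.49 [196. 256.] [510.1 -34.4  74. ]
wrist {'at': [171.4, 263.0], 'confidence': 0.89} [ 514.72766367 -271.68391165   74.        ] [ 513.7557287  -287.25337905  109.        ]
wrist {'at': [68.8, 423.8], 'confidence': 0.74} [ 719.01012529 -139.57031969   74.        ] [ 694.59664773 -170.29990592  109.        ]
wrist {'at': [53.4, 257.3], 'confidence': 0.63} [ 513.5852277  -108.51034534   74.        ] [ 512.74438799 -142.80408341  109.        ]
scene [ 250   20   51   60 1899] [-680.  623.  165.]
scene [ 194  150   59   52 2564] [ 541. -157.  165.]
top [ 258  160   58   59 2627] [ 512. -146.  190.]
```

View pics/fin.png

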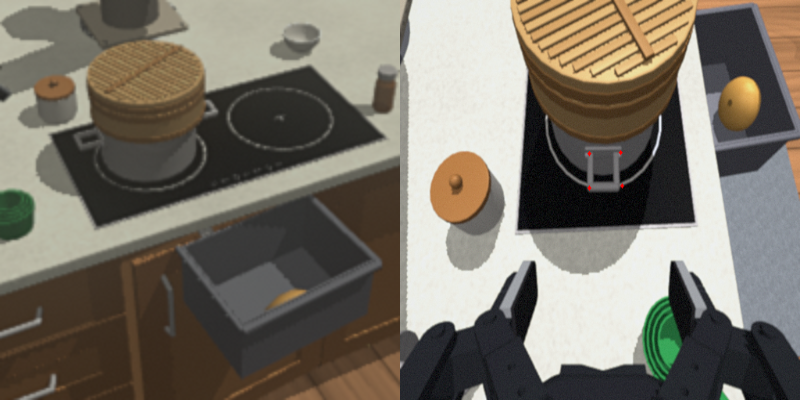

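Final view: the handle lands on the ideal-position dots (right view, 587-622, 150-187), the steamer is straight, the fruit is in the caddy, the jaws are clear and bystanders are untouched.

```bash
python3 -c "from bench import *; print(hand_in())"
```

```text
the job is handed in; nothing more can be done
None
```

I pushed the half grapefruit over the worktop edge into the caddy. I then slid the pot with its steamer to the right-hand ring, let go, backed off and handed in at about 20 s of robot time. The hand-in gives no verdict.

- **First grip failed:** The fingers rode up onto the top of the handle and moved it about 6 mm. I regripped about 10 mm deeper before sliding, and that grip held to the end.
- **Position:** I put the pot's centre at about (515–517, -148 to -154) mm, against the ring centre at (516, -148). The last view showed the handle on its ideal outline.
- **Handles and steamer:** The handles are about 0.03 rad off straight along the hob, and the steamer looks level and centred.
- **Caddy and the rest:** The fruit lies in the caddy. The jaws touch nothing, and nothing else on the worktop appeared moved.
- **Disagreement:** The scene camera's network put the pot about 19 mm further from the robot. The same reading was already about 12 mm too far at the start, so I trusted the wrist and top cameras and the gripper pose instead. For the handle angle, the networks' raw readings in the last check suggest about 0.10–0.15 rad, still within the 0.2 rad limit. My figure of 0.03 rad comes from the handle outline just before release and the gripper's own angle.

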